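Draw down the shrine sash with the hooked pole and clip the pole away

ROBOT

A 7-joint arm with a two-finger parallel gripper is mounted at the origin on the work surface. World frame = base frame: x ahead of the robot, y to its left, z up, the work surface at z = 0. Lengths are in mm, angles in rad, forces in N, time in s.
With the tool pointing down it reaches from about 400 to 850 mm from the base axis. Payload 4.5 kg.
Tool frame: the origin (TCP) lies at the very end of the fingers, on their centre line; the grasp point (between the pads) lies 19 mm behind it; x points along the fingers, z is the direction in which the jaws open and shut, and the axes are right-handed (so a half turn about x gives the same grasp; the last joint's range is limited). The gripper opens to 85 mm and grips with 20 to 120 N. Pads are 22 mm wide; open, the fingers measure 114 mm over their backs; the gripper's body (76 mm by 85 mm) begins 54 mm behind the grasp point. The pads swing forward as they close: fully open they stand 13 mm farther back than shut.
Start: joints at [-1.084, 0.689, -0.195, 1.565, 0.157, 0.902, -0.215], TCP at [273.413, 562.049, 231.317] pointing down, gripper open.
Joint ranges: [-3.01, 3.01], [-0.46, 2.08], [-1.47, 1.51], [0.13, 2.56], [-1, 4.14], [0.04, 2.09], [-2.66, 2.66]. Speed limits (rad/s): [2.57, 2.57, 3.14, 3.14, 3.14, 3.14, 3.14].

INTERFACE

Orientations are given as a unit quaternion [x, y, z, w].
In Python, from station import bot gives the robot as it stands. The module is installed in compiled form; this text tells all that it offers. Calls block until the motion is done:
- bot.movep(position, orientation): joint-space move of the TCP to a pose.
- bot.move_straight(position, rotation=None, vel=150, guard=None): straight line of the TCP; rotation=None keeps the orientation; vel is the mean speed in mm/s. With guard (N) it stops when the force on the tool has changed by that much, and returns True; else False.
- bot.movej(angles): joint-space move.
- bot.release() and bot.close(): open the fingers fully, or close them until they stop; the grip force is fixed at half the most.
- bot.sleep(seconds).
- bot.inverse_kinematics(position, orientation): joint angles nearest the present ones, or None.
- bot.grab_frame(name): name is "side" or "top" or "wrist"; returns a dict with "image" (400x640x3 uint8, blue, green, red), "vfov" (degrees; the focal length in pixels is half the picture's height over the tangent of half this angle, whatever the lens; pixels are square), "cx", "cy" (the principal point, pixels), "origin" and "orientation" of the camera in the world. Camera axes: x right, y up, looking along -z (the intrinsics and any distortion apply to the point x, -y, -z); pixel columns grow to the right and rows downward; lengths in mm; the calibration is good to about 2 mm. A picture is of the moment at which its call begins. There is no depth.
A pose or a line that the arm cannot do raises bot.MotionError and nothing moves.
- bot.job_done(): hands the job in, once; it reports no verdict.
Readings, each from a call of its own:
- bot.current_time(): time.
- bot.current_q(): joint angles.
- bot.current_joint_vel(): joint speeds.
- bot.current_effort(): joint torques, N m.
- bot.current_ee_pos(): TCP position.
- bot.current_tcp_rot(): TCP orientation.
- bot.current_contact_force(): force on the tool from outside, world axes, zero at the start.
- bot.current_moment(): the same for the moment, N m.
- bot.current_width(): finger opening in mm.
Only numpy, scipy, OpenCV 4.12 (cv2) and the standard library are available. Lean on these libraries where they do the work, as an engineer would, in place of code of your own. Each camera call takes 0.05 s, during which the arm holds its last target. There are 200 camera calls.

TASK

The shrine's glass sash has been left up: take the hooked pole that lies across the open tray, put its hook through the ring on the sash and draw the sash gently all the way down onto the sill. Then unhook the pole and snap it down into the empty middle pair of spring clips on the rack, fully seated in both clips, and let go. Only the pole may touch the shrine, and the figurine and everything else stays as it stands.

Things in the scene. Friction and masses are not known exactly. Their poses are not given: they have to be found in the camera images.
- shrine: Fixed wooden shrine case, 310 mm wide (y), 220 deep (x), 379 high; origin: centre of its underside. Front faces its -x, to the robot. The lower front is closed by a wood-framed glass sash, 242 x 155 mm, sliding straight up and down between the front posts, front face at x = -0.090. Roof front edge at x = -0.105, underside 335 mm high.
- ring (a point): Centre of the rigid ring standing on the sash: bar 5 mm thick, clear hole 25 mm, hole axis along the shrine's x. Below it, 18 mm under this point, a 20 mm wide flat bracket runs back to the sash's top rail. The sash face is 35 mm behind the ring. Height 313 mm with the sash fully up, 203 mm fully down; at x = -0.125 of the shrine. Pull on the ring's lower inside edge. Axes as the shrine's.
- sash (a joint): Travel of the sash downwards, m: 0 fully up, 0.110 fully down on the sill. It starts 0 to 30 mm down. Friction holds it wherever it is left: about 4 N pull moves it down (plus 8 N per m/s), about 10 N would lift it.
- pole: Hooked pole, 202 mm long, 90 to 140 g. Square wooden shaft 16 x 16 x 150 mm; origin at its centre, x to the hook end. Then a 6 mm steel rod runs to x = 0.105 and bends 50 degrees towards -z: the prong, 30 mm long. Shaft raised 38 degrees from level: prong slopes 12 degrees down, pointing forward. Lies across the tray's rims, axis 53 mm high, z up, hook hanging outside, away from the robot.
- hook_mid (a point): Middle of the hook's prong, on its axis: at (0.1146, 0, -0.0115) in the pole's frame, 15 mm from both the bend and the tip. Axes as the pole's.
- hook_tip (a point): Free end of the prong, centre of its rounded end: at (0.1243, 0, -0.0230) in the pole's frame. Axes as the pole's.
- tray: Fixed open plywood tray, 116 (x) by 220 mm (y), 45 mm high, walls 6 mm, empty. Origin: centre of its underside. The pole lies across it, roughly along its x, with 104 mm free under the middle of the shaft down to the floor about 6 mm high. One of tray and rack stands on the left, the other on the right; they may have changed sides.
- rack: Fixed clip rack: plywood base 136 (x) by 226 mm (y), 12 mm thick; two rails 14 mm thick at x = +-0.050 along y, tops 45 mm high, each with three sprung steel clips at y = -0.070, 0, +0.070. The two middle clips are empty, the outer pairs hold brush and snuffer. Origin: centre of its underside. A tool lies in a pair of clips along the rack's x, either way round.
- clip_seat (a point): Where the shaft's centre lies when snapped home in the middle clips: 53 mm high, shaft along x. Clips are 12 mm wide in x; mouths open upward (24 mm wide at the top, 79 mm high), narrow to 12 mm at 65 mm and spring open for the shaft, which then rests on the rails under their lips. Pressing straight down into both takes 10 to 20 N. 86 mm free between the rails. Axes as the rack's.
- sage: White ceramic figurine of a seated sage, 113 mm tall, 80 mm wide, loose inside the shrine. Origin: centre of its underside. Leave alone.
- brush: Dusting brush, 195 mm long, wooden shaft 16 mm square, clipped in the rack at its y = +0.070. Origin on the shaft's axis at mid-shaft. Leave alone.
- snuffer: Candle snuffer with wooden shaft 16 mm square and a brass cup, 190 mm long, clipped in the rack at its y = -0.070. Origin on the shaft's axis at mid-shaft. Leave alone.
- lotus: Plastic lotus bud standing on its foot, 75 mm tall, 42 mm across, in front of the shrine. Origin: centre of its underside. Leave alone.
- plate: Round steel offering plate, 150 mm across, 18 mm high, on the altar near the robot. Origin: centre of its underside. Leave alone.
- jar: Empty clear glass jar with steel screw lid, 76 mm across, 118 mm tall, at the right rear. Origin: centre of its underside. Leave alone.
- drawer_box: Fixed wooden drawer box with a press-button catch, 130 x 170 mm, 90 mm high, at the left rear. Origin: centre of its underside. Not used.
- lamp_rail (a point): Middle of the lamp rail in front of the shrine, 385 mm high, 105 mm nearer the robot than the ring: bar 12 mm thick, 280 mm long in the shrine's y, on two arms from the roof at y = +-0.13; lanterns 30 mm across hang at y = +-0.118 down to 325 mm high. An upright gripper hits it as the sash comes down: work below it with the tool tilted, hook end up. Axes as the shrine's.
Things that resemble listed ones, but are neither listed nor needed, are in the scene too. Several things have the shape of the pole; the one meant has the colours described above.

How it is judged:
By the outcome, as a careful person would: the job done as asked, in the order asked, and still so for the second after the job is handed in, with the robot touching nothing.
It also fails if it takes over 56 s, if anything falls off the work surface, if the arm or the gripper's body presses on something with over 40 N, if the wrist force passes 120 N, or if a joint passes its speed limit or range.

## Working session

There is one attempt and no reset: what is moved stays moved. The work goes in short steps, each a Python script; the robot and the scene stay as the last script left them, time stands still between calls to the robot, and variables do not carry over. Pictures are saved under pics/ and viewed, about 8 in all and at most 12, crops included, and the job is handed in when it is done.

```bash
mkdir -p pics; ls
python3 - <<'E'
from station import bot
import cv2
for n in ["side","top"]:
    f=bot.grab_frame(n); cv2.imwrite(f"pics/{n}0.png",f["image"])
    print(n,{k:v for k,v in f.items() if k!="image"})
print(bot.current_time(),bot.current_tcp_rot(),bot.current_width())
E
```

```text
pics
side {'vfov': 54.435121819016445, 'cx': 314.4000769661613, 'cy': 197.64830816578558, 'origin': array([-154.877006  , -699.75697418,  870.40366296]), 'orientation': array([ 0.44078921, -0.18325348, -0.32535456,  0.81625207])}
top {'vfov': 55.43752935296081, 'cx': 316.0151940023645, 'cy': 196.50349816826864, 'origin': array([ 412.90006334,    9.34898987, 1540.80664497]), 'orientation': array([-0.02679229,  0.03146168,  0.7072529 , -0.70575185])}
0.1 [-0.37537357  0.59993274  0.37467524  0.59899404] 85.33970797908968
```

View pics/side0.png

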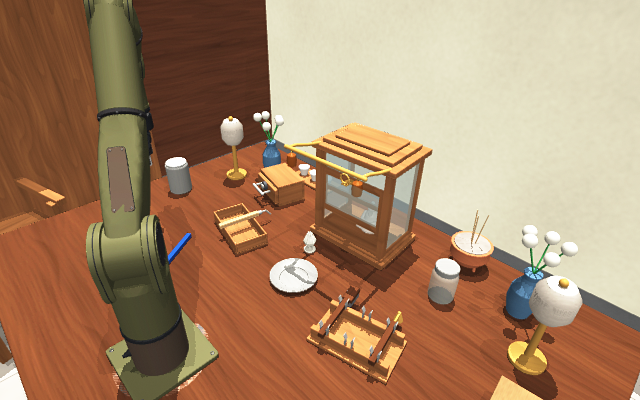

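View pics/top0.png

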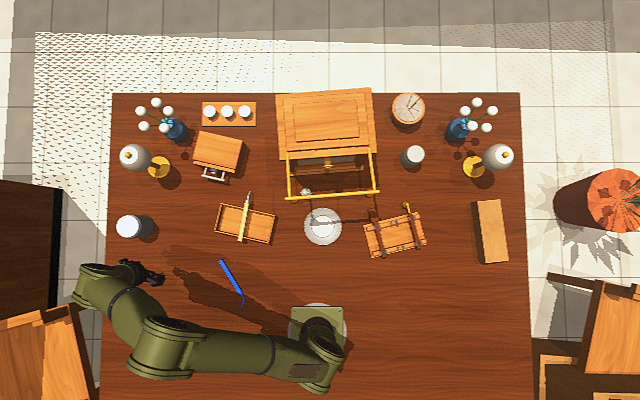

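Both views show the wooden pole across the tray (top ~(245,217), side ~(245,222)). Lookalikes are the blue stick on the table (top (231,282)), and the brush and snuffer in the rack (top (375,230), (410,225)). By its wood and steel colours and its place on the tray, the tray pole is the one meant. Next, close crops.

```bash
cat > h.py <<'E'
import numpy as np, cv2
from scipy.spatial.transform import Rotation as R
from scipy.optimize import least_squares
def cam(f):
    return dict(f=200/np.tan(np.radians(f["vfov"])/2),cx=f["cx"],cy=f["cy"],o=np.array(f["origin"]),R=R.from_quat(f["orientation"]).as_matrix())
def proj(c,P):
    p=(np.atleast_2d(P)-c["o"])@c["R"]
    return np.c_[c["cx"]+c["f"]*p[:,0]/-p[:,2], c["cy"]-c["f"]*p[:,1]/-p[:,2]]
def ray(c,uv):
    d=np.array([(uv[0]-c["cx"])/c["f"],-(uv[1]-c["cy"])/c["f"],-1.]); return c["R"]@(d/np.linalg.norm(d))
def atz(c,uv,z):
    d=ray(c,uv); return c["o"]+d*(z-c["o"][2])/d[2]
def tri(l):
    A=0;b=0
    for c,uv in l:
        d=ray(c,uv); M=np.eye(3)-np.outer(d,d); A=A+M; b=b+M@c["o"]
    return np.linalg.solve(A,b)
def fitpose(obs,x0):
    """obs: (cam, uv, local xyz); returns x,y,yaw (z=0)"""
    def r(x):
        Rz=R.from_euler('z',x[2]*1e-2).as_matrix(); o=[]
        for c,uv,l in obs: o+=list(proj(c,Rz@np.array(l)+[x[0],x[1],0])[0]-uv)
        return o
    s=least_squares(r,[x0[0],x0[1],x0[2]*100],loss='soft_l1',x_scale=[10,10,10]); return s.x*[1,1,.01],np.round(np.array(s.fun).reshape(-1,2),1)
def crop(img,x,y,w,h,s):
    return cv2.resize(img[y:y+h,x:x+w],None,fx=s,fy=s,interpolation=cv2.INTER_CUBIC)
E
python3 - <<'E'
from station import bot
import pickle
from h import *
F={n:bot.grab_frame(n) for n in["side","top"]}
pickle.dump(F,open("F.pkl","wb"))
s,t=F["side"]["image"],F["top"]["image"]
a=np.vstack([np.hstack([crop(t,205,180,80,60,5),crop(t,358,198,80,60,5)]),np.hstack([crop(s,205,195,80,60,5),crop(s,300,285,114,100,3.5)[:300,:400]])])
cv2.imwrite("pics/c1.png",a)
b=np.hstack([crop(s,280,115,160,150,3.125)[:,:500],crop(t,270,80,120,130,2.5)])
b=np.zeros((600,800,3),np.uint8)
q=crop(s,280,118,160,150,3); b[:450,:480]=q
q=crop(t,272,82,106,125,3); b[:375,482:800]=q
cv2.imwrite("pics/c2.png",b)
E
```

```text
Traceback (most recent call last):
ValueError: all the input array dimensions except for the concatenation axis must match exactly, but along dimension 1, the array at index 0 has size 800 and the array at index 1 has size 799
```

Run:
```python
import pickle
from h import *
F=pickle.load(open("F.pkl","rb"))
s,t=F["side"]["image"],F["top"]["image"]
a=np.vstack([np.hstack([crop(t,205,180,80,60,5),crop(t,358,198,80,60,5)]),np.hstack([crop(s,205,195,80,60,5),crop(s,300,285,120,90,10/3)])])
cv2.imwrite("pics/c1.png",a)
b=np.zeros((600,800,3),np.uint8)
q=crop(s,280,118,160,150,3); b[:450,:480]=q
q=crop(t,272,82,106,125,3); b[:375,482:800]=q
cv2.imwrite("pics/c2.png",b)
```

```text
(no output)
```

View pics/c1.png

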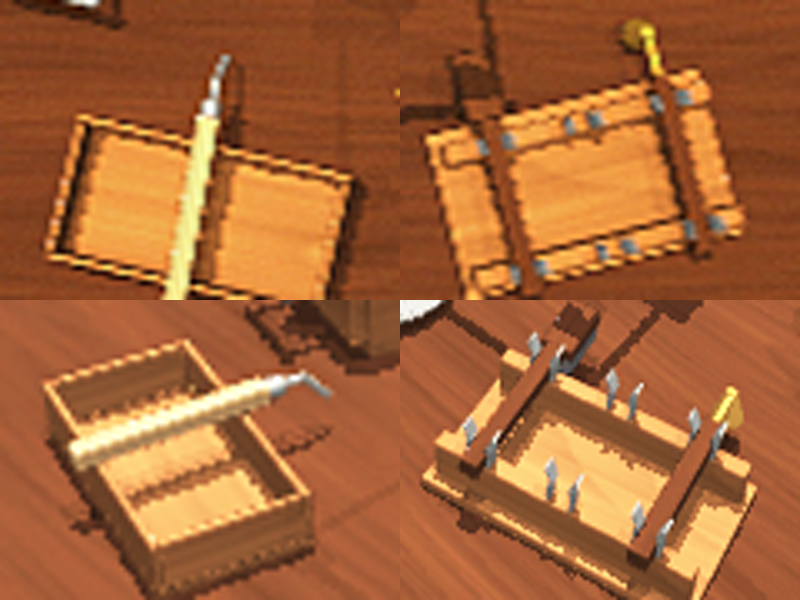

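View pics/c2.png

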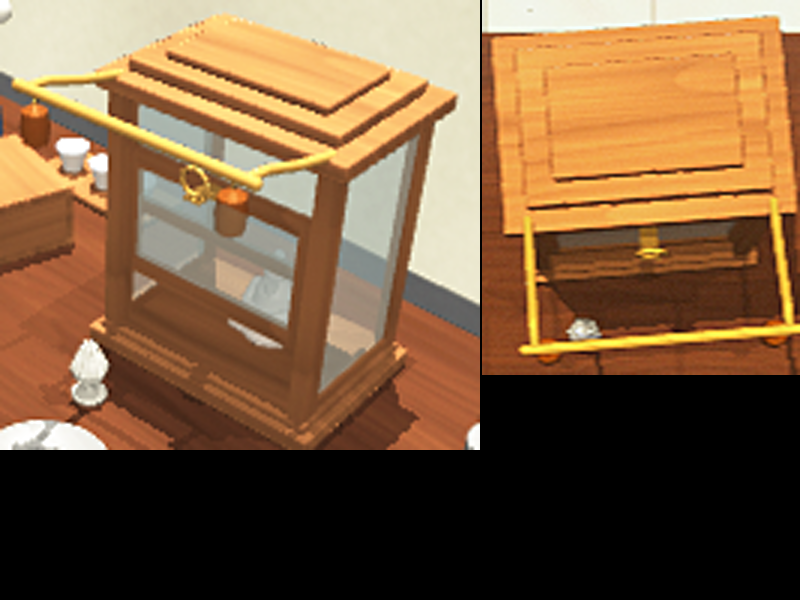

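Tray pole confirmed: pale wood shaft with a steel hook, bend near (268,388) and tip at (328,393) in c1. The middle clips are empty. The ring is at side-crop (196,185) and top-crop (650,252). Fitting poses now.

```bash
cat > fit.py <<'E'
import pickle
from h import *
F=pickle.load(open("F.pkl","rb")); S,T=cam(F["side"]),cam(F["top"])
def m(x0,y0,s,ox,oy): return lambda u,v:np.array([x0+(u-ox+.5)/s-.5,y0+(v-oy+.5)/s-.5])
tt=m(205,180,5,0,0); tr=m(358,198,5,400,0); st=m(205,195,5,0,300); sr=m(300,285,10/3,400,300); ss=m(280,118,3,0,0); ts=m(272,82,3,482,0)
rack=[(S,sr(612,373),(50,12,79)),(S,sr(637,386),(50,-12,79)),(S,sr(550,460),(-50,12,79)),(S,sr(575,476),(-50,-12,79)),
(S,sr(425,472),(-68,113,12)),(S,sr(756,488),(68,-113,12)),(T,tr(428,135),(68,113,12)),(T,tr(703,70),(68,-113,12)),(T,tr(745,228),(-68,-113,12)),
(T,tr(582,122),(50,0,75)),(T,tr(615,248),(-50,0,75))]
print("rack",*fitpose(rack,(560,-220,.2)),sep="\n")
tray=[(T,tt(80,115),(58,110,45)),(T,tt(354,180),(58,-110,45)),(T,tt(45,256),(-58,110,45)),
(S,st(45,383),(-58,110,45)),(S,st(187,341),(58,110,45)),(S,st(312,497),(58,-110,45)),(S,st(155,547),(-58,-110,45))]
print("tray",*fitpose(tray,(560,220,-.2)),sep="\n")
shr=[(T,ts(520,350),(-230,140,385)),(T,np.array([380,193]),(-230,-140,385)),(S,ss(15,84),(-230,140,385)),(S,ss(257,182),(-230,-140,385)),
(S,ss(91,327),(-110,155,15)),(S,ss(407,350),(110,-155,15))]
print("shrine",*fitpose(shr,(800,0,0)),sep="\n")
print("ring",tri([(S,ss(196,184)),(T,ts(650,252))]), "rail", tri([(S,ss(15,84)),(T,ts(520,350))]),tri([(S,ss(257,182)),(T,np.array([380,193]))]))
print("pole far", tri([(S,st(270,389)),(T,tt(207,114))]),"tip",tri([(S,st(328,393)),(T,tt(225,57))]),"bend",tri([(S,st(302,378)),(T,tt(213,90))]))
print("near z53",atz(S,st(78,452),53), atz(T,tt(175,300),61))
E
python3 fit.py
```

```text
rack
[ 3.83723056e+02 -3.13634345e+02  2.25243012e-01]
[[ 0.2 -0.4]
 [ 1.  -0.3]
 [-0.   0. ]
 [ 1.2 -0.2]
 [-0.9 -0.1]
 [ 1.1 -0.8]
 [-0.4  0.3]
 [-0.8  0.5]
 [-0.8  2.1]
 [ 0.6  0.6]
 [ 0.3  1. ]]
tray
[ 4.30318918e+02  2.79207763e+02 -2.30105083e-01]
[[ 0.4  0.3]
 [ 0.  -0. ]
 [ 0.   1. ]
 [-0.2 -0.4]
 [ 1.  -0.7]
 [ 0.4 -0.8]
 [-0.5  0.1]]
shrine
[ 7.40017384e+02 -2.87205577e+01  7.68535836e-02]
[[ 1.6  1. ]
 [-2.6 -0.9]
 [ 1.  -0.5]
 [-0.4 -0. ]
 [-0.8 -0. ]
 [ 0.4  0.6]]
ring [619.89090845 -37.84588236 280.75047276] rail [502.43599467  99.09410128 380.49037881] [ 517.4098284  -191.99910271  389.33420194]
pole far [512.92828583 274.7854437   47.41423016] tip [559.19106526 265.28330587  26.55143147] bend [533.80758638 268.017873    50.72613079]
near z53 [364.63776315 298.04865411  53.        ] [368.75045736 294.77728586  61.        ]
```

```bash
cat >> h.py <<'E'
A=8.0            # grasp station along the shaft (pole x)
HM=np.array([114.6,0,-11.5])
def poleR(yaw,pitch): return R.from_euler('z',yaw)*R.from_euler('y',-pitch)
def tool(Rp,flip):
    M=Rp.as_matrix(); x=-M[:,2]; z=M[:,1]*(-1 if flip else 1); return R.from_matrix(np.c_[x,np.cross(z,x),z])
def tcp_from(Rp,ppt,w,flip,a=A,dz=0.):
    """TCP pose that puts pole-frame point ppt at world w, grasp at (a,0,dz)"""
    t=tool(Rp,flip); o=np.array(w)-Rp.apply(ppt)
    return o+Rp.apply([a,0,dz])+19*t.as_matrix()[:,0], t.as_quat()
E
python3 - <<'E'
from station import bot
from h import *
import time
P=np.array([439,286,53.]); ring=np.array([618,-38,281.])
for fl in (0,1):
    for nm,Rp,pt,w in [("pre",poleR(-.152,0),[0,0,0],P+[0,0,150]),("grasp",poleR(-.152,0),[0,0,0],P),
      ("ringpre",poleR(.077,np.radians(38)),HM,ring-[60,5,0]),("ring",poleR(.077,np.radians(38)),HM,ring),("down",poleR(.077,np.radians(38)),HM,ring-[0,0,90]),
      ("rackpre",poleR(.225,0),[0,0,0],np.array([384,-314,150])),("rack",poleR(.225,0),[0,0,0],np.array([384,-314,50]))]:
        p,q=tcp_from(Rp,pt,w,fl); j=bot.inverse_kinematics(p,q); print(fl,nm,p.round(),None if j is None else np.round(j,2))
E
```

```text
0 pre [447. 285. 184.] [-0.47  0.64 -0.29  1.9   0.29  0.64  0.47]
0 grasp [447. 285.  34.] [-0.57  0.89 -0.14  1.98  0.4   0.29  0.38]
0 ringpre [479. -49. 209.] None
0 ring [539. -44. 209.] [ 0.74  0.85 -1.25  2.45  2.11  0.92 -0.38]
0 down [539. -44. 119.] [ 0.69  1.15 -1.26  2.51  2.27  1.23 -0.41]
0 rackpre [ 392. -312.  131.] [ 0.85  0.72 -0.45  2.02  0.6   0.53  1.77]
0 rack [ 392. -312.   31.] [ 0.78  0.9  -0.33  2.06  0.9   0.33  1.49]
1 pre [447. 285. 184.] [-0.95  0.69  0.51  1.92 -0.53  0.66 -1.84]
1 grasp [447. 285.  34.] [-0.79  0.91  0.23  1.99 -0.63  0.3  -1.76]
1 ringpre [479. -49. 209.] None
1 ring [539. -44. 209.] [ 0.43  0.63 -0.62  2.46  2.64  0.61  2.2 ]
1 down [539. -44. 119.] [ 0.4   0.9  -0.62  2.53  2.73  0.94  2.18]
1 rackpre [ 392. -312.  131.] [ 0.5   0.7   0.13  2.04 -0.21  0.42 -0.55]
1 rack [ 392. -312.   31.] [ 0.56  0.89  0.04  2.07 -0.16  0.18 -0.6 ]
```

Run:
```python
from station import bot
from h import *
ring=np.array([618,-38,281.])
for a in (0,8,15,22):
  for pt in (34,38):
   for fl in (0,1):
    o=[]
    for back in (0,25,32,40,50):
      for dz in (0,-90):
        Rp=poleR(.077,np.radians(pt)); p,q=tcp_from(Rp,HM,ring+Rp.apply([0,0,0])+[-back,-.077*back,dz],fl,a=a)
        j=bot.inverse_kinematics(p,q); o.append('-' if j is None else f"{j[3]:.2f}/{j[2]:.2f}")
    print(a,pt,fl,o)
```

```text
0 34 0 ['2.41/-1.25', '2.48/-1.25', '2.48/-1.25', '-', '2.50/-1.25', '-', '2.52/-1.25', '-', '-', '-']
0 34 1 ['2.43/-0.61', '2.50/-0.62', '2.50/-0.62', '-', '2.51/-0.62', '-', '2.54/-0.62', '-', '-', '-']
0 38 0 ['2.47/-1.25', '2.53/-1.26', '-', '-', '-', '-', '-', '-', '-', '-']
0 38 1 ['2.49/-0.62', '2.54/-0.83', '-', '-', '-', '-', '-', '-', '-', '-']
8 34 0 ['2.39/-1.25', '2.46/-1.25', '2.46/-1.25', '-', '2.48/-1.25', '-', '2.50/-1.25', '-', '2.53/-1.25', '-']
8 34 1 ['2.40/-0.61', '2.48/-0.62', '2.47/-0.62', '-', '2.49/-0.62', '-', '2.51/-0.62', '-', '2.54/-0.62', '-']
8 38 0 ['2.45/-1.25', '2.51/-1.26', '2.52/-1.25', '-', '-', '-', '-', '-', '-', '-']
8 38 1 ['2.46/-0.62', '2.53/-0.62', '2.53/-0.62', '-', '-', '-', '-', '-', '-', '-']
15 34 0 ['2.37/-1.25', '2.44/-1.25', '2.44/-1.25', '2.52/-1.25', '2.46/-1.25', '-', '2.48/-1.25', '-', '2.50/-1.25', '-']
15 34 1 ['2.39/-0.41', '2.46/-0.62', '2.45/-0.62', '2.53/-0.62', '2.47/-0.62', '-', '2.49/-0.62', '-', '2.52/-0.62', '-']
15 38 0 ['2.43/-1.25', '2.49/-1.26', '2.50/-1.25', '-', '2.52/-1.25', '-', '-', '-', '-', '-']
15 38 1 ['2.44/-0.62', '2.51/-0.62', '2.51/-0.62', '-', '2.53/-0.62', '-', '-', '-', '-', '-']
22 34 0 ['2.35/-1.25', '2.43/-1.25', '2.42/-1.25', '2.50/-1.25', '2.44/-1.25', '2.52/-1.25', '2.46/-1.25', '-', '2.48/-1.25', '-']
22 34 1 ['2.37/-0.41', '2.44/-0.62', '2.43/-0.61', '2.51/-0.62', '2.45/-0.61', '2.53/-0.62', '2.47/-0.62', '-', '2.50/-0.62', '-']
22 38 0 ['2.41/-1.25', '2.48/-1.26', '2.48/-1.25', '-', '2.50/-1.25', '-', '2.52/-1.25', '-', '-', '-']
22 38 1 ['2.42/-0.62', '2.49/-0.62', '2.49/-0.62', '-', '2.51/-0.62', '-', '2.53/-0.62', '-', '-', '-']
```

```bash
python3 - <<'E'
s=open('h.py').read().replace("A=8.0","A=14.0\nG=np.radians(7)   # tool lean about the pole's y")
s=s.replace("M=Rp.as_matrix(); x","M=(Rp*R.from_euler('y',G)).as_matrix(); x")
open('h.py','w').write(s)
E
python3 - <<'E'
from station import bot
import h
from h import *
print(tool(poleR(0,0),0).as_matrix()[:,0])
ring=np.array([618,-38,281.])
for g in (5,7,10):
  h.G=np.radians(g)
  for fl in (0,1):
    o=[]
    Rp=poleR(.077,np.radians(37))
    for back in (0,25,32,40):
      for dz in (5,-80):
        p,q=tcp_from(Rp,HM,ring+[-back,-.077*back,dz],fl)
        j=bot.inverse_kinematics(p,q); o.append('-' if j is None else f"{j[3]:.2f}/{j[2]:.2f}")
    print(g,fl,o)
    for nm,Rp,w in [("pre",poleR(-.152,0),[439,286,203]),("grasp",poleR(-.152,0),[439,286,53]),("rp",poleR(.225,0),[384,-314,150]),("r",poleR(.225,0),[384,-314,50])]:
        p,q=tcp_from(Rp,[0,0,0],w,fl); j=bot.inverse_kinematics(p,q); print("  ",nm,None if j is None else np.round(j,2))
E
```

```text
[-1.21869343e-01 -5.55111512e-17 -9.92546152e-01]
5 0 ['2.34/-1.03', '2.41/-1.25', '2.40/-1.25', '2.48/-1.25', '2.42/-1.25', '2.50/-1.25', '2.44/-1.25', '2.52/-1.25']
   pre [-0.4   0.68 -0.35  1.82  0.23  0.74  0.56]
   grasp [-0.47  0.91 -0.25  1.9   0.33  0.42  0.49]
   rp [ 0.83  0.75 -0.49  1.96  0.63  0.67  1.71]
   r [ 0.81  0.93 -0.47  2.    0.94  0.54  1.42]
5 1 ['2.36/-0.41', '2.42/-0.62', '2.42/-0.41', '2.49/-0.62', '2.44/-0.41', '2.51/-0.62', '2.46/-0.61', '2.54/-0.62']
   pre [-0.9   0.72  0.5   1.85 -0.54  0.79 -1.81]
   grasp [-0.77  0.93  0.27  1.92 -0.66  0.46 -1.71]
   rp [ 0.38  0.73  0.25  1.98 -0.21  0.52 -0.58]
   r [ 0.4   0.92  0.22  2.02 -0.39  0.31 -0.42]
7 0 ['2.31/-1.03', '2.38/-1.25', '2.37/-1.03', '2.45/-1.25', '2.39/-1.03', '2.47/-1.25', '2.41/-1.03', '2.49/-1.25']
   pre [-0.38  0.69 -0.37  1.8   0.21  0.78  0.59]
   grasp [-0.43  0.93 -0.28  1.88  0.31  0.47  0.52]
   rp [ 0.81  0.76 -0.48  1.94  0.63  0.71  1.7 ]
   r [ 0.75  0.92 -0.38  1.98  0.83  0.53  1.51]
7 1 ['2.32/-0.40', '2.40/-0.41', '2.39/-0.41', '2.46/-0.62', '2.41/-0.41', '2.48/-0.62', '
[... 171 characters left out ...]
55 -0.59]
   r [ 0.37  0.93  0.26  2.   -0.37  0.35 -0.46]
10 0 ['2.27/-0.82', '2.33/-1.25', '2.33/-0.82', '2.40/-1.25', '2.35/-0.82', '2.42/-1.25', '2.37/-0.82', '2.45/-1.25']
   pre [-0.34  0.71 -0.4   1.76  0.18  0.84  0.62]
   grasp [-0.39  0.94 -0.32  1.84  0.27  0.54  0.57]
   rp [ 0.78  0.77 -0.47  1.91  0.62  0.78  1.7 ]
   r [ 0.69  0.93 -0.32  1.95  0.74  0.56  1.59]
10 1 ['2.28/-0.20', '2.35/-0.41', '2.35/-0.20', '2.42/-0.41', '2.36/-0.40', '2.44/-0.41', '2.38/-0.40', '2.47/-0.41']
   pre [-0.86  0.75  0.49  1.79 -0.56  0.9  -1.78]
   grasp [-0.75  0.96  0.3   1.85 -0.67  0.6  -1.67]
   rp [ 0.29  0.77  0.35  1.93 -0.21  0.61 -0.6 ]
   r [ 0.32  0.95  0.31  1.96 -0.34  0.41 -0.51]
```

Run:
```python
from station import bot
from h import *
import pickle
p,q=tcp_from(poleR(-.152,0),[0,0,0],[439,286,203],0)
bot.movep(p,q); print(bot.current_time(),bot.current_q().round(2) if hasattr(bot.current_q(),'round') else bot.current_q())
f=bot.grab_frame("wrist"); pickle.dump(f,open("W1.pkl","wb")); c=cam(f); im=f["image"].copy()
Rp=poleR(-.152,0)
for P,col in (([-75,0,8],(0,255,0)),([75,0,8],(0,255,0)),([105,0,0],(255,0,0)),([124.3,0,-23],(0,0,255))):
    u=proj(c,np.array([439,286,53])+Rp.apply(P))[0]; print(P,u.round(1)); cv2.drawMarker(im,tuple(int(x) for x in u.round()),col,0,9,1)
cv2.imwrite("pics/w1.png",im); print(f["origin"])
```

```text
1.4667 [-0.38  0.69 -0.38  1.8   0.21  0.78  0.58]
[-75, 0, 8] [318.5 113.8]
[75, 0, 8] [318.2 273.4]
[105, 0, 0] [318.2 298.2]
[124.3, 0, -23] [318.2 304.2]
[395.18017074 293.25660698 334.89568188]
```

View pics/w1.png

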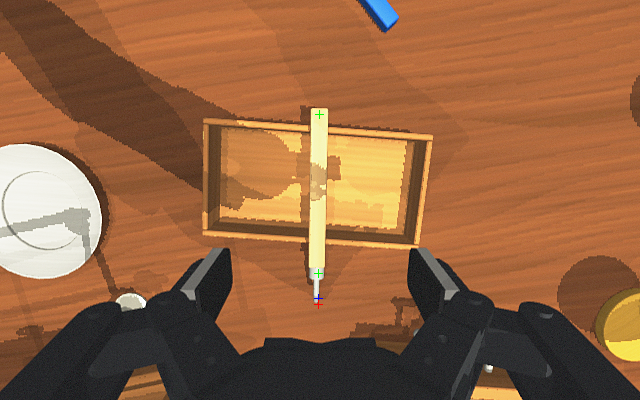

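Wrist view w1: shaft from (319,108) to (318,267), steel hook down to (317,302) – about 5 mm nearer to the robot than my first fit. Its colours fit the description. Grasping now with the correction.

Run:
```python
from station import bot
from h import *
import pickle
Rp=poleR(-.155,0); P=np.array([434.8,286.6,53])
p,q=tcp_from(Rp,[0,0,0],P+[0,0,45],0); bot.move_straight(p,q,vel=220)
p,q=tcp_from(Rp,[0,0,0],P,0); print(bot.move_straight(p,q,vel=120,guard=12), bot.current_contact_force())
bot.close(); print(bot.current_width(),bot.current_contact_force())
p,q=tcp_from(Rp,[0,0,0],P+[0,0,40],0); bot.move_straight(p,q,vel=120)
p,q=tcp_from(Rp,[0,0,0],P+[-10,0,150],0); bot.move_straight(p,q,vel=220)
print(bot.current_time(),bot.current_width(),bot.current_contact_force(), bot.current_ee_pos()-p)
# to staging in front of ring
ring=np.array([618,-38,281.]); ax=np.array([np.cos(.077),np.sin(.077),0]); lat=np.array([-ax[1],ax[0],0])
Ru=poleR(.077,np.radians(37))
for back,l in ((40,150),(38,0)):
    p,q=tcp_from(Ru,HM,ring-back*ax+l*lat+[0,0,0],0)
    try: bot.move_straight(p,q,vel=250)
    except bot.MotionError as e: print("ERR",back,l,e); break
print(bot.current_time(),bot.current_ee_pos()-p,np.round(bot.current_q(),2))
F={n:bot.grab_frame(n) for n in("side","wrist")}; pickle.dump(F,open("F2.pkl","wb"))
b=np.zeros((600,800,3),np.uint8); b[:400,:640]=F["wrist"]["image"]; b[360:600,400:800]=crop(F["side"]["image"],290,140,100,60,4)
cv2.imwrite("pics/w2.png",b)
```

```text
False [-1.07919863 -0.01344964  0.28901249]
14.827251687867024 [ 0.38850286 -1.67085314  4.27734615]
4.4417 14.845708605862841 [-0.67108688 -0.07199139 -1.08856098] [-0.41594656 -0.73687784 -1.08553178]
ERR 40 150 the arm cannot follow that straight line within its joint ranges
4.4417 [-53.11828576 181.56256568 -30.13114303] [-0.39  0.68 -0.38  1.83  0.21  0.76  0.56]
```

View pics/w2.png

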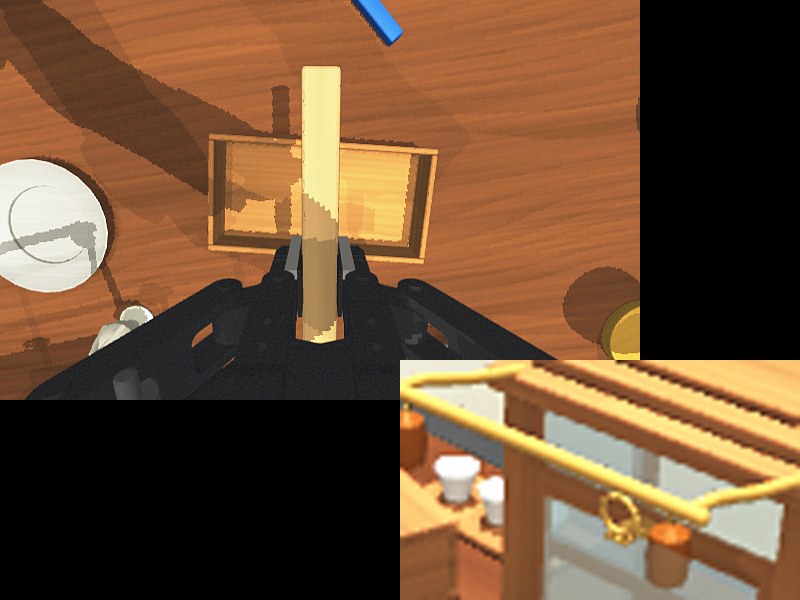

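The pole is held (width 14.8) with the tray clear. The straight line to the ring is out of joint range, so I'll check the grasp offset and look at waypoints.

Run:
```python
from station import bot
from h import *
import pickle
F=pickle.load(open("F2.pkl","rb")); c=cam(F["wrist"]); 
Rp=poleR(-.155,0); P=np.array([434.8,286.6,53])+[-10,0,150]
print("back end pred",proj(c,P+Rp.apply([[-75,8,8],[-75,-8,8],[-75,8,-8]])).round(1),"seen (340,66),(302,66)")
ring=np.array([618,-38,281.5]); ax=np.array([np.cos(.077),np.sin(.077),0]); lat=np.array([-ax[1],ax[0],0])
for pit in (0,20,37):
  for yaw in (.077,):
    for l in (250,180,120,60,0):
      for back in (36,60):
        p,q=tcp_from(poleR(yaw,np.radians(pit)),HM,ring-back*ax+l*lat,0); j=bot.inverse_kinematics(p,q); print(pit,l,back,p.round(),None if j is None else np.round(j,2))
```

```text
back end pred [[345.1  67.7]
 [303.7  67.7]
 [342.1  77.5]] seen (340,66),(302,66)
0 250 36 [460. 201. 274.] [-0.17  0.56 -0.49  1.76  0.23  1.    0.9 ]
0 250 60 [436. 199. 274.] [-0.17  0.53 -0.5   1.82  0.22  0.96  0.89]
0 180 36 [466. 131. 274.] [-0.03  0.53 -0.5   1.81  0.24  0.98  1.02]
0 180 60 [442. 129. 274.] [-0.03  0.5  -0.5   1.87  0.23  0.95  1.01]
0 120 36 [470.  71. 274.] [ 0.09  0.53 -0.5   1.83  0.25  0.98  1.12]
0 120 60 [446.  69. 274.] [ 0.09  0.49 -0.51  1.89  0.24  0.94  1.11]
0 60 36 [475.  11. 274.] [ 0.2   0.52 -0.5   1.83  0.27  0.98  1.23]
0 60 60 [451.   9. 274.] [ 0.21  0.49 -0.51  1.9   0.26  0.95  1.23]
0 0 36 [479. -49. 274.] [ 0.32  0.53 -0.5   1.81  0.29  1.    1.33]
0 0 60 [456. -51. 274.] [ 0.33  0.5  -0.5   1.88  0.28  0.96  1.34]
20 250 36 [469. 201. 239.] [-0.41  0.46 -0.23  2.1   0.52  0.45  0.59]
20 250 60 [445. 199. 239.] [-0.45  0.44 -0.21  2.16  0.53  0.42  0.54]
20 180 36 [474. 131. 239.] [-0.23  0.44 -0.26  2.15  0.52  0.4   0.72]
20 180 60 [450. 130. 239.] [-0.27  0.41 -0.24  2.21  0.54  0.36  0.68]
20 120 36 [479.  72. 239.] [-0.07  0.43
[... 384 characters left out ...]
250 36 [485. 203. 214.] [ 0.07  0.79 -1.25  2.33  1.65  1.11 -0.62]
37 250 60 [461. 201. 214.] [ 0.03  0.77 -1.25  2.39  1.64  1.11 -0.7 ]
37 180 36 [491. 133. 214.] [ 0.24  0.76 -1.25  2.4   1.72  1.02 -0.56]
37 180 60 [467. 131. 214.] [-0.37  0.49 -0.22  2.49  2.31  0.45 -1.17]
37 120 36 [495.  73. 214.] [-0.05  0.51 -0.4   2.45  2.29  0.45 -0.97]
37 120 60 [471.  71. 214.] [ 0.39  0.73 -1.25  2.49  1.8   0.95 -0.57]
37 60 36 [500.  13. 214.] [ 0.59  0.75 -1.25  2.43  1.83  0.86 -0.35]
37 60 60 [476.  11. 214.] [ 0.59  0.72 -1.25  2.5   1.86  0.86 -0.44]
37 0 36 [505. -47. 214.] [ 0.77  0.76 -1.25  2.4   1.85  0.78 -0.19]
37 0 60 [481. -49. 214.] [ 0.78  0.73 -1.25  2.47  1.89  0.77 -0.27]
```

Run:
```python
from station import bot
from h import *
import pickle
ring=np.array([618,-38,281.5]); ax=np.array([np.cos(.077),np.sin(.077),0]); lat=np.array([-ax[1],ax[0],0])
Ru=poleR(.077,np.radians(37))
p,q=tcp_from(Ru,HM,ring-36*ax+250*lat,0); bot.movep(p,q)
print(bot.current_time(),np.round(bot.current_q(),2),bot.current_contact_force().round(1))
for l in (125,0):
    p,q=tcp_from(Ru,HM,ring-36*ax+l*lat,0)
    try: print(bot.move_straight(p,q,vel=250,guard=15))
    except bot.MotionError as e: print("ERR",l,e); break
print(bot.current_time(),bot.current_ee_pos()-p,np.round(bot.current_q(),2))
F={n:bot.grab_frame(n) for n in("side","top","wrist")}; pickle.dump(F,open("F3.pkl","wb"))
o=ring-36*ax-Ru.apply(HM); S,T=cam(F["side"]),cam(F["top"])
L=np.array([[105,0,0],HM,[124.3,0,-23],[75,0,0],[-75,0,0]]); print(proj(S,o+Ru.apply(L)).round(1),proj(T,o+Ru.apply(L)).round(1),proj(S,ring),proj(T,ring))
b=np.zeros((600,800,3),np.uint8); b[:,:400]=crop(F["side"]["image"],300,130,50,75,8); b[:,400:]=crop(F["top"]["image"],300,150,50,75,8)
cv2.imwrite("pics/w3.png",b)
```

```text
5.8417 [ 0.07  0.79 -1.25  2.33  1.65  1.11 -0.62] [-0.9  0.4 -0.9]
False
False
7.1417 [0.55061763 1.55071017 0.42925903] [ 0.77  0.76 -1.25  2.4   1.85  0.77 -0.19]
[[334.3 184.4]
 [337.3 183.5]
 [340.4 182.6]
 [328.8 192.8]
 [300.7 236.2]] [[328.9 181.2]
 [328.5 177. ]
 [328.1 172.8]
 [329.2 188.9]
 [330.9 224.7]] [[344.85331822 178.99435029]] [[327.58172716 166.33692876]]
```

View pics/w3.png

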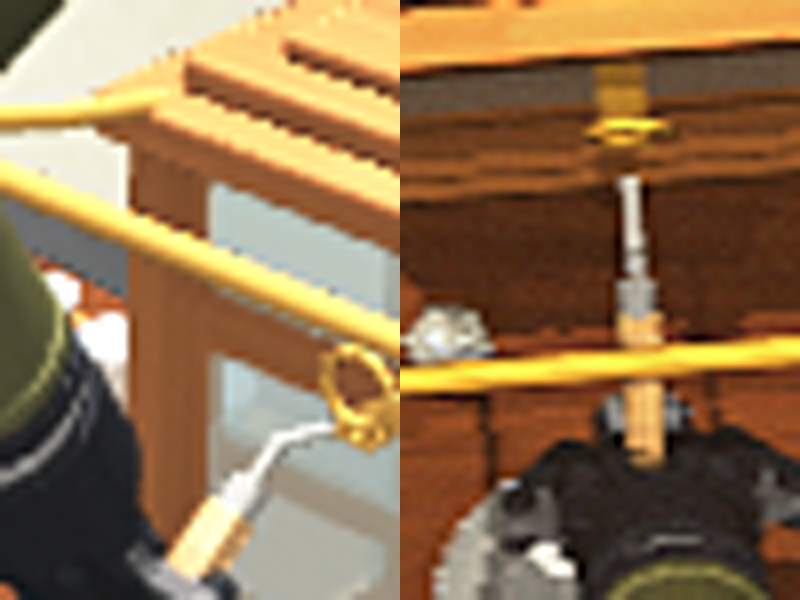

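Run:
```python
from h import *
import pickle
F=pickle.load(open("F3.pkl","rb")); S,T=cam(F["side"]),cam(F["top"])
t=tri([(S,(341.0,183.2)),(T,(328.06,172.3))]); r=tri([(S,(344.4,178.4)),(T,(327.8,165.8))])
ax=np.array([np.cos(.077),np.sin(.077),0]); lat=np.array([-ax[1],ax[0],0])
print(t,r,(t-r)@ax,(t-r)@lat,(t-r)[2],"nominal tip",np.array([618,-38,281.5])-36*ax+poleR(.077,np.radians(37)).apply(np.array([9.7,0,-11.5])))
print([proj(S,r+np.array([0,0,dz])).round(1) for dz in(-15,15)])
```

```text
[598.99137001 -39.9143258  275.2702646 ] [618.41730211 -37.62852436 283.42547806] -19.544205203706454 -0.7847094225803425 -8.155213457985724 nominal tip [596.73084576 -39.64096926 278.15329736]
[array([[344.6, 182.6]]), array([[345.2, 174. ]])]
```

Run:
```python
from station import bot
from h import *
import pickle
ax=np.array([np.cos(.077),np.sin(.077),0]); lat=np.array([-ax[1],ax[0],0])
Ru=poleR(.077,np.radians(37)); p0,q=tcp_from(Ru,HM,np.array([618,-38,281.5])-36*ax,0)
p=p0+lat*.8+[0,0,5.5]; bot.move_straight(p,q,vel=60)
f0=np.array(bot.current_contact_force())
p=p+34*ax; g=bot.move_straight(p,q,vel=60,guard=5); bot.sleep(.2)
print(g,bot.current_time(),bot.current_ee_pos()-p,(bot.current_contact_force()-f0).round(2),np.round(bot.current_q(),2))
np.save("p.npy",p)
F={n:bot.grab_frame(n) for n in("side","top")}; pickle.dump(F,open("F4.pkl","wb"))
b=np.zeros((600,800,3),np.uint8); b[:,:400]=crop(F["side"]["image"],320,145,50,75,8); b[:,400:]=crop(F["top"]["image"],300,140,50,75,8)
cv2.imwrite("pics/w4.png",b)
```

```text
False 8.4583 [-0.36440349 -0.06875426 -0.10726151] [ 0.12  0.12 -0.85] [ 0.74  0.76 -1.21  2.31  1.78  0.74 -0.09]
```

View pics/w4.png

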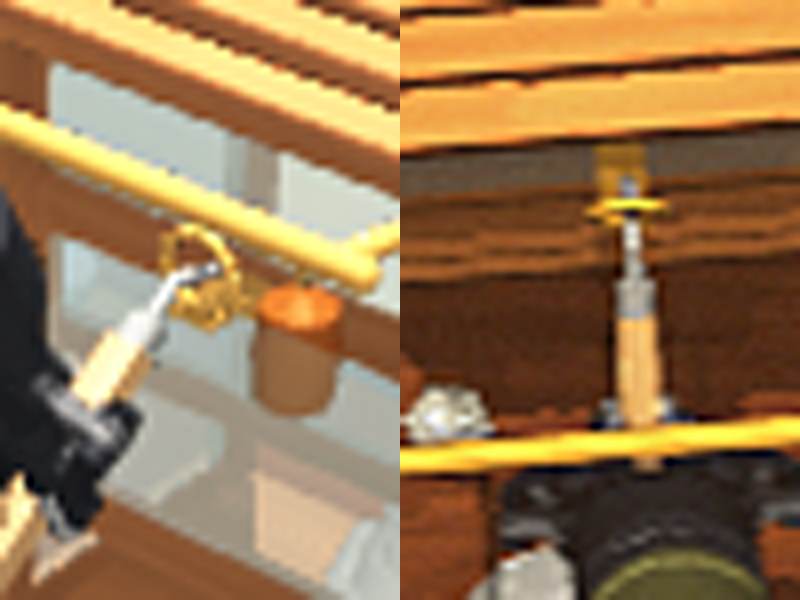

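Views show the prong through the ring: side tip at (210,270), top tip at (627,185) beyond the ring bar at row 208, with no contact force. Drawing down.

Run:
```python
from station import bot
from h import *
p=np.load("p.npy"); q=bot.current_tcp_rot(); q=tcp_from(poleR(.077,np.radians(37)),HM,[0,0,0],0)[1]
f0=np.array(bot.current_contact_force())
def rep(g): 
    bot.sleep(.1); print(g,round(bot.current_time(),2),(bot.current_ee_pos()-p).round(1),(bot.current_contact_force()-f0).round(1),(np.array(bot.current_moment())).round(2))
for d,v in ((8,30),(20,40),(50,45),(80,45)):
    g=bot.move_straight(p-[0,0,d],q,vel=v,guard=14); rep(g)
    if g: break
if not g:
    g=bot.move_straight(p-[0,0,98],q,vel=20,guard=7); rep(g)
np.save("pd.npy",np.array(bot.current_ee_pos()))
F=bot.grab_frame("side"); import pickle; pickle.dump(F,open("F5.pkl","wb"))
cv2.imwrite("pics/w5.png",crop(F["image"],300,140,120,130,4.5))
```

```text
False 9.07 [-0.1  0.1 -8.1] [-1.7 -0.5  0.1] [-0.09  0.64 -0.01]
False 9.62 [  0.3   0.3 -19.9] [1.2 0.9 3.2] [0.13 0.01 0.14]
False 10.54 [ -0.9  -0.3 -50.5] [-1.3  1.3  2.5] [0.14 0.2  0.23]
False 11.46 [ -0.5  -0.3 -80.3] [-0.7 -0.4 -0.3] [0.03 0.57 0.05]
True 12.41 [  2.1   0.7 -96.3] [-1.  -0.1  5.4] [-0.04 -0.01  0.05]
```

View pics/w5.png

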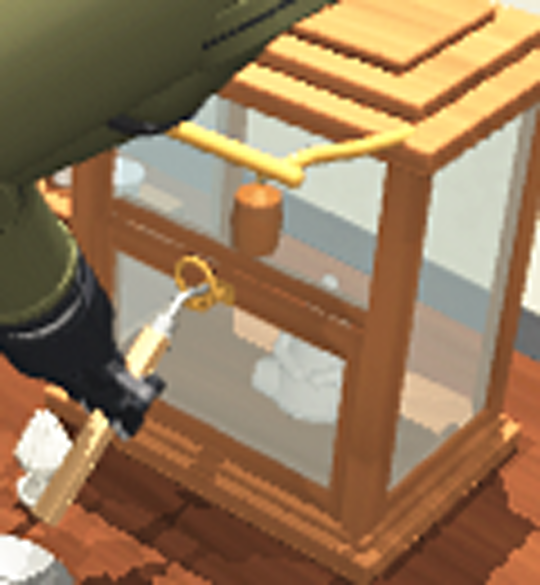

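Run:
```python
from station import bot
from h import *
import pickle
S=cam(pickle.load(open("F5.pkl","rb")))
for z in (203,206,210,215): print(z,proj(S,[618.4,-37.6,z]).round(1))
print(bot.current_time(),bot.current_contact_force(),bot.current_moment(),bot.current_ee_pos()-np.load("p.npy"))
```

```text
203 [[343.5 200.7]]
206 [[343.5 199.9]]
210 [[343.6 198.8]]
215 [[343.7 197.4]]
12.4583 [-7.08032941e-01  4.37356889e-04  4.12548472e+00] [ 0.05018402 -0.13533676  0.06069822] [  2.13817865   0.733905   -96.33866905]
```

Run:
```python
from station import bot
from h import *
import pickle
q=tcp_from(poleR(.077,np.radians(37)),HM,[0,0,0],0)[1]; p0=np.load("p.npy")
c=np.array(bot.current_ee_pos()); print(bot.move_straight(c-[0,0,6],q,vel=20,guard=7)); print((bot.current_ee_pos()-p0).round(1),bot.current_contact_force().round(1))
bot.sleep(.2); print((bot.current_ee_pos()-p0).round(1),bot.current_contact_force().round(1),bot.current_time())
F={n:bot.grab_frame(n) for n in("side","top")}; pickle.dump(F,open("F6.pkl","wb"))
b=np.zeros((600,800,3),np.uint8); b[:,:500]=crop(F["side"]["image"],320,170,50,60,10); b[:,500:]=crop(F["top"]["image"],310,160,30,60,10)
cv2.imwrite("pics/w6.png",b)
```

```text
False
[   4.5    0.9 -101. ] [ 1.3 -0.4  7.6]
[   4.4    0.9 -101. ] [ 2.1 -0.8  7.3] 13.1083
```

View pics/w6.png

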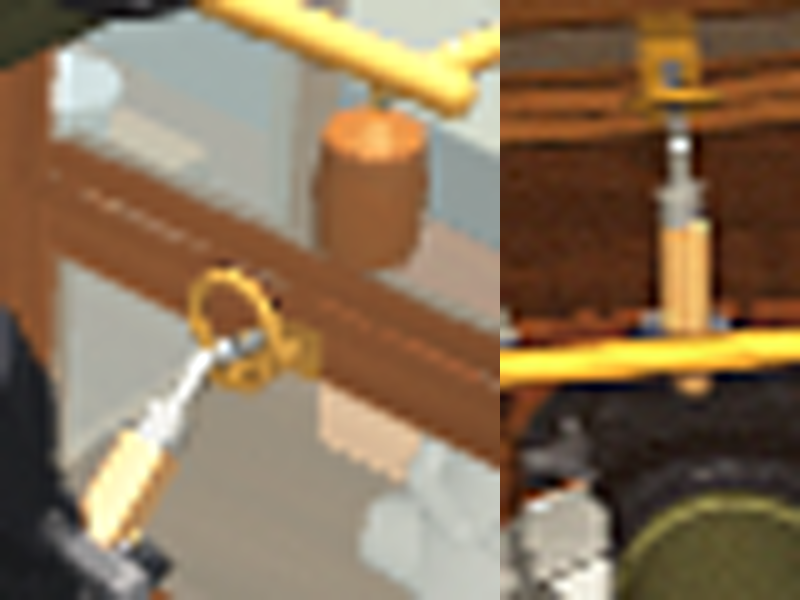

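The ring did not move during the extra press and the force rose to about 7.5 N, so the sash is on the sill. The pole turned a few degrees in the grip. Now unhooking: up 10 mm to the hole's centre, then straight back.

Run:
```python
from station import bot
from h import *
import pickle
ax=np.array([np.cos(.077),np.sin(.077),0])
q=tcp_from(poleR(.077,np.radians(37)),HM,[0,0,0],0)[1]
c=np.array(bot.current_ee_pos()); c1=c+[-2,0,10.5]
g=bot.move_straight(c1,q,vel=30,guard=12); bot.sleep(.2); print(g,(bot.current_ee_pos()-c).round(1),bot.current_contact_force().round(1))
F=bot.grab_frame("side"); pickle.dump(F,open("F7.pkl","wb"))
d=0
for b in (12,24,34):
    try: g=bot.move_straight(c1-b*ax,q,vel=40,guard=4)
    except bot.MotionError as e: print("ERR",b); break
    print(b,g,bot.current_contact_force().round(1))
    if g: break
print(bot.current_time(),(bot.current_ee_pos()-c).round(1),np.round(bot.current_q(),2))
F2=bot.grab_frame("side"); pickle.dump(F2,open("F8.pkl","wb"))
cv2.imwrite("pics/w7.png",np.hstack([crop(F["image"],310,170,50,75,8),crop(F2["image"],310,170,50,75,8)]))
```

```text
False [-2.2 -0.  10.2] [-0.2 -0.2 -0.4]
12 False [ 0.1 -0.3 -0.4]
24 False [ 0.2  0.2 -1.2]
34 False [-0.3  0.3 -0.8]
15.3083 [-36.1  -2.6  10.4] [ 0.68  1.   -1.19  2.48  2.09  1.01 -0.38]
```

View pics/w7.png

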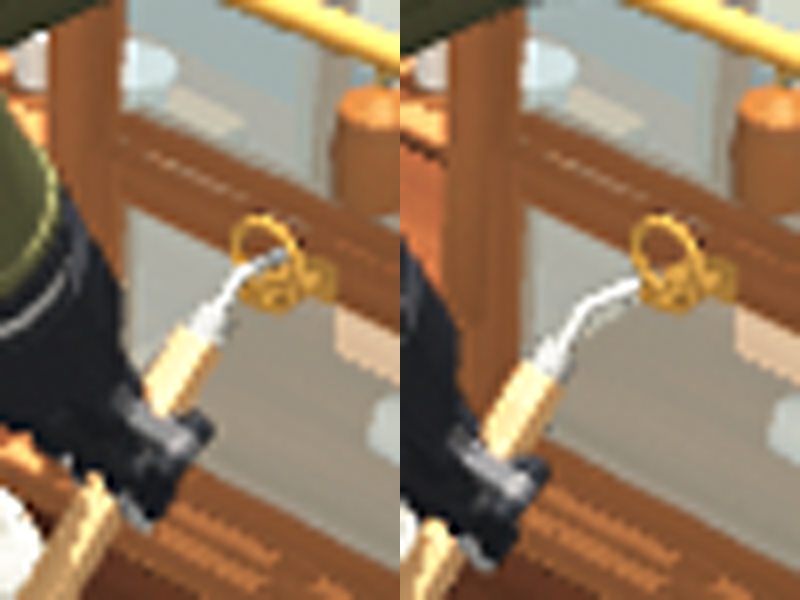

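The hook is clear of the ring and the sash stays down. Now estimating how much the pole turned in the grip.

Run:
```python
from station import bot
from h import *
import h, pickle
S=cam(pickle.load(open("F8.pkl","rb"))); S5=cam(pickle.load(open("F5.pkl","rb")))
tp=np.array(bot.current_ee_pos()); Rt=R.from_quat(bot.current_tcp_rot())
x=Rt.as_matrix()[:,0]; g=tp-19*x
nomR=poleR(.077,np.radians(37))
def pts(d,dx,dz,L,g): # d extra pitch
    Rp=poleR(.077,np.radians(37+d)); return g+Rp.apply(np.array(L)-[A+dx,0,dz])
def run(C,g,L,uv,nm):
    bias=np.array([.6,.6])
    s=least_squares(lambda v:np.r_[(proj(C,pts(v[0],v[1],0,L,g))+bias-uv).ravel(),v[1]*.15],[0,0]); print(nm,s.x.round(2),s.fun.round(1))
run(S,g,[[105,0,0],[124.3,0,-23],[76,0,0]],np.array([[332.9,207.2],[339.2,204.6],[327.6,215.5]]),"w7")
# tool angle check
print("tool tilt deg",np.degrees(np.arctan2(x[0],-x[2])))
for a in (-10,-5,0,5,10): print(a,proj(S,pts(a,0,0,[[105,0,0],[124.3,0,-23],[76,0,0],[-75,0,0]],g)).round(1).tolist())
```

```text
w7 [ 5.22 -0.  ] [-0.1  0.1 -0.3 -0.2  0.5  0.1 -0. ]
tool tilt deg 29.93364111454211
-10 [[334.8, 210.2], [340.2, 209.6], [329.3, 217.3], [299.1, 256.0]]
-5 [[334.1, 208.9], [339.8, 207.5], [328.8, 216.4], [300.1, 257.1]]
0 [[333.3, 207.8], [339.2, 205.6], [328.2, 215.7], [301.1, 258.0]]
5 [[332.3, 206.8], [338.4, 203.9], [327.5, 215.0], [302.2, 258.7]]
10 [[331.2, 206.0], [337.4, 202.4], [326.7, 214.5], [303.5, 259.2]]
```

```bash
sed -i 's/^G=np.radians(7)/G=np.radians(12.2)/' h.py
python3 - <<'E'
from station import bot
from h import *
print(np.round(bot.current_q(),2),bot.current_ee_pos().round(0))
rc=np.array([383.7,-313.6,0]); Rr=poleR(.225,0); lat=Rr.apply([0,1,0])
for fl in (0,1):
  for nm,w,Rp in [("pre",rc+[0,0,140],Rr),("pre190",rc+[0,0,190],Rr),("off",rc+90*lat+[0,0,170],Rr),("seat",rc+[0,0,53],Rr),("seat-rev",rc+[0,0,53],poleR(.225+np.pi,0)),("mid",[430,-120,200],poleR(.1,np.radians(20))),("mid0",[400,-120,200],poleR(.1,np.radians(0)))]:
    p,q=tcp_from(Rp,[0,0,0],w,fl); j=bot.inverse_kinematics(p,q); print(fl,nm,p.round(),None if j is None else np.round(j,2))
E
```

```text
[ 0.68  1.   -1.19  2.48  2.09  1.01 -0.38] [507. -45. 129.]
0 pre [ 393. -311.  121.] [ 1.01  0.94 -0.95  1.88  0.94  1.1   1.37]
0 pre190 [ 393. -311.  171.] [ 1.08  0.92 -1.11  1.84  0.92  1.26  1.38]
0 off [ 373. -224.  151.] [ 0.9   0.82 -0.95  2.03  0.86  1.01  1.22]
0 seat [ 393. -311.   34.] [ 0.92  1.03 -0.78  1.91  1.05  0.93  1.3 ]
0 seat-rev [ 374. -316.   34.] [ 1.43  1.34 -1.41  2.19  1.58  1.13 -2.11]
0 mid [ 446. -118.  186.] [ 0.68  0.62 -0.77  2.19  0.91  0.51  0.9 ]
0 mid0 [ 410. -119.  181.] [ 0.73  0.8  -1.03  1.99  0.75  1.07  0.96]
1 pre [ 393. -311.  121.] [ 1.12  1.1  -1.28  1.87  1.1   1.38 -1.92]
1 pre190 [ 393. -311.  171.] [ 1.13  1.   -1.27  1.84  0.99  1.38 -1.84]
1 off [ 373. -224.  151.] [ 1.03  1.01 -1.31  2.03  1.01  1.31 -2.12]
1 seat [ 393. -311.   34.] [ 1.12  1.29 -1.29  1.9   1.28  1.41 -2.03]
1 seat-rev [ 374. -316.   34.] [ 0.99  0.91 -0.43  2.21  1.89  0.17  0.65]
1 mid [ 446. -118.  186.] [ 0.96  0.92 -1.43  2.18  1.2   1.04 -2.59]
1 mid0 [ 410. -119.  181.] [ 0.83  0.95 -1.32  1.99  0.89  1.28 -2.37]
```

Run:
```python
from station import bot
from h import *
import pickle
rc=np.array([383.7,-313.6,0]); Rr=poleR(.225,0); lat=Rr.apply([0,1,0])
p,q=tcp_from(poleR(.1,0),[0,0,0],[400,-120,200],0); bot.movep(p,q); print(bot.current_time(),bot.current_contact_force().round(1))
p,q=tcp_from(Rr,[0,0,0],rc+90*lat+[0,0,170],0); bot.movep(p,q); bot.sleep(.3); print(bot.current_time(),bot.current_ee_pos()-p)
F={n:bot.grab_frame(n) for n in("wrist","side","top")}; pickle.dump(F,open("F9.pkl","wb"))
W=cam(F["wrist"]); im=F["wrist"]["image"]
M={}
for x in(50,-50):
    for y in(12,-12): M[(x,y,79)]=(255,0,255)
    for y in (70,-70): M[(x,y,61)]=(0,255,0)
for x in(68,-68):
    for y in(113,-113): M[(x,y,12)]=(255,255,0)
uv={k:proj(W,rc+Rr.apply(k))[0] for k in M}
for k,v in uv.items(): print(k,v.round(1))
po=rc+90*lat+[0,0,170]; print("pole back end corners",proj(W,po+Rr.apply([[-75,8,8],[-75,-8,8],[-60,8,8],[-60,-8,8]])).round(1))
a=np.array(list(uv.values())); lo=np.clip(a.min(0).astype(int)-20,0,[639,399]); hi=np.clip(a.max(0).astype(int)+20,0,[639,399])
s=min(800/(hi[0]-lo[0]),600/(hi[1]-lo[1])); print("crop",lo,hi,s)
c=crop(im,lo[0],lo[1],hi[0]-lo[0],hi[1]-lo[1],s)
for k,v in uv.items():
    u=((v-lo+.5)*s-.5).round().astype(int); cv2.drawMarker(c,tuple(int(t) for t in u),M[k],1,11,1)
cv2.imwrite("pics/w8.png",c[:600,:800])
```

```text
16.575 [-0.1 -0.2 -0.3]
17.4083 [0.6662522  0.78164478 0.26128249]
(50, 12, 79) [218.8 279.9]
(50, -12, 79) [188.  279.9]
(50, 70, 61) [295.1 272.7]
(50, -70, 61) [128.3 272.2]
(-50, 12, 79) [215.8 150.4]
(-50, -12, 79) [184.  150.4]
(-50, 70, 61) [294.7 152.5]
(-50, -70, 61) [122.9 152.1]
(68, 113, 12) [341.8 274.5]
(68, -113, 12) [117.5 274. ]
(-68, 113, 12) [342.9 137.9]
(-68, -113, 12) [110.9 137.4]
pole back end corners [[338.2  70.3]
 [299.9  70.3]
 [337.9 107. ]
 [300.  106.9]]
crop [ 90 117] [362 299] 2.9411764705882355
```

View pics/w8.png

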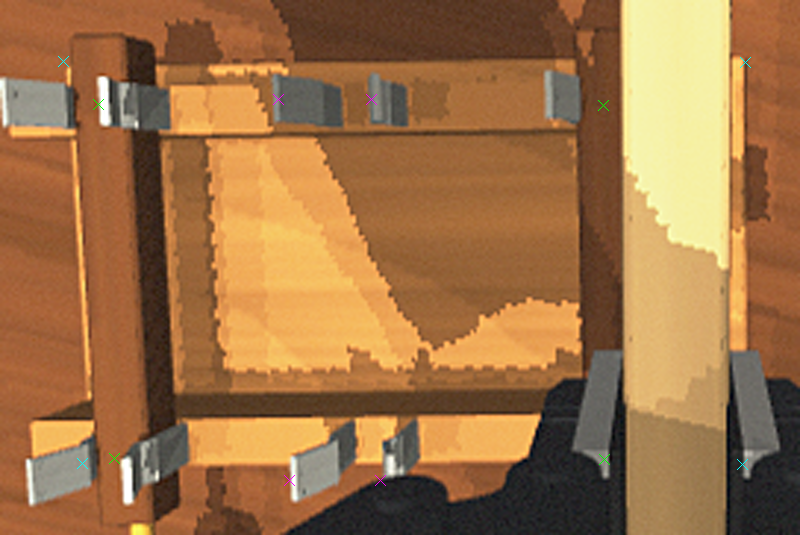

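The wrist crop shows the empty middle clips: near tips at (276,101)/(371,98), far left tip at (294,478). They agree with the fit within about 1 mm, giving a yaw correction of +0.013. Next, a numeric check of the pole's level in the hand from the shaft's outline.

Run:
```python
from h import *
import pickle
for fn,Rp,po in (("F2.pkl",poleR(-.155,0),np.array([424.8,286.6,203])),("F9.pkl",poleR(.225,0),np.array([383.7,-313.6,170])+90*poleR(.225,0).apply([0,1,0]))):
    F=pickle.load(open(fn,"rb"))["wrist"]; W=cam(F); im=F["image"].astype(int)
    for row in (80,100,120,150,180,210):
        r=im[row,280:360]; e=np.abs(np.diff(r.sum(1))); L=280+np.argmax(e[:40]); Rr=280+40+np.argmax(e[40:]); 
        # model
        out=[]
        for d in (-4,0,4):
            Q=Rp*R.from_euler('y',-np.radians(d)); xs=np.linspace(-75,60,300)
            g=po+Rp.apply([A,0,0]); f=lambda y:proj(W,g+Q.apply(np.c_[xs-A,0*xs+y,0*xs+8]))
            a,b=f(8),f(-8); i=np.argmin(abs(a[:,1]-row)); out.append(round(abs(a[i,0]-b[i,0]),1))
        print(fn,row,L,Rr,Rr-L,"model -4/0/+4:",out)
    col=im[40:110,319].sum(1); print("end row",40+np.argmax(abs(np.diff(col))),[proj(W,po+Rp.apply([A,0,0])+(Rp*R.from_euler('y',-np.radians(d))).apply([-75-A,0,8])).round(1)[0,1] for d in(-4,0,4)])
```

```text
F2.pkl 80 301 340 39 model -4/0/+4: [np.float64(43.2), np.float64(41.1), np.float64(39.2)]
F2.pkl 100 301 339 38 model -4/0/+4: [np.float64(42.6), np.float64(40.7), np.float64(39.0)]
F2.pkl 120 301 339 38 model -4/0/+4: [np.float64(41.9), np.float64(40.3), np.float64(38.7)]
F2.pkl 150 289 338 49 model -4/0/+4: [np.float64(41.0), np.float64(39.6), np.float64(38.4)]
F2.pkl 180 298 339 41 model -4/0/+4: [np.float64(40.1), np.float64(39.0), np.float64(38.0)]
F2.pkl 210 290 337 47 model -4/0/+4: [np.float64(39.1), np.float64(38.4), np.float64(37.7)]
end row 65 [np.float64(65.4), np.float64(67.7), np.float64(70.9)]
F9.pkl 80 300 337 37 model -4/0/+4: [np.float64(40.0), np.float64(38.2), np.float64(36.5)]
F9.pkl 100 300 337 37 model -4/0/+4: [np.float64(39.7), np.float64(38.0), np.float64(36.5)]
F9.pkl 120 300 337 37 model -4/0/+4: [np.float64(39.3), np.float64(37.8), np.float64(36.5)]
F9.pkl 150 301 342 41 model -4/0/+4: [np.float64(38.8), np.float64(37.6), np.float64(36.5)]
F9.pkl 180 301 337 36 model -4/0/+4: [np.float64(38.2), np.float64(37.3), np.float64(36.4)]
F9.pkl 210 301 338 37 model -4/0/+4: [np.float64(37.7), np.float64(37.0), np.float64(36.4)]
end row 69 [np.float64(66.8), np.float64(70.3), np.float64(74.5)]
```

Run:
```python
from station import bot
from h import *
rc=np.array([383.7,-313.6,0]); Rr=poleR(.238,0); rc=rc+Rr.apply([-3,.25,0])
P=lambda z:tcp_from(Rr,[0,0,0],rc+[0,0,z],0)
bot.movep(*P(150)); bot.sleep(.2)
p,q=P(92); print(bot.move_straight(p,q,vel=100,guard=10)); bot.sleep(.2); print(bot.current_time(),bot.current_ee_pos()-p,bot.current_contact_force().round(1))
for z,v in ((80,25),(72,25),(64,25),(58,25),(54,25),(51,15)):
    p,q=P(z); g=bot.move_straight(p,q,vel=v,guard=32); bot.sleep(.1)
    print(z,g,round(bot.current_time(),2),(bot.current_ee_pos()-p).round(1),bot.current_contact_force().round(1),bot.current_moment().round(2))
    if g: break
```

```text
False
19.15 [ 0.40066474 -0.15095867  0.57847035] [-0.3 -0.5 -1.3]
80 False 19.88 [-0.1  0.1  0. ] [-0.2  0.2 -1.3] [ 0.27 -0.22 -0.04]
72 False 20.45 [0.4 0.7 0.1] [0.7 4.2 3.3] [ 0.75 -0.01 -0.16]
64 False 21.02 [0.1 0.6 0. ] [0.3 5.5 4.1] [ 1.05 -0.03 -0.24]
58 False 21.51 [-0.3  0.5 -0.3] [0.3 5.3 0. ] [ 0.96 -0.01 -0.19]
54 False 21.92 [-0.6  0.3 -0.1] [-1.9  5.   3.1] [ 1.05 -0.07 -0.17]
51 False 22.37 [-0.7  0.2  2.1] [-4.8  5.9 20.9] [ 1.04  1.18 -0.21]
```

Run:
```python
from station import bot
from h import *
import pickle
rc=np.array([383.7,-313.6,0]); Rr=poleR(.238,0); rc=rc+Rr.apply([-3,.25,0])
P=lambda z:tcp_from(Rr,[0,0,0],rc+[0,0,z],0)
c=np.array(bot.current_ee_pos()); q=P(50)[1]
g=bot.move_straight(c-[0,0,5],q,vel=15,guard=22); bot.sleep(.1)
print(g,round(bot.current_time(),2),(bot.current_ee_pos()-P(53)[0]).round(1),bot.current_contact_force().round(1),bot.current_moment().round(2))
p=P(53)[0]; bot.move_straight(p,q,vel=20); bot.sleep(.2); print(bot.current_ee_pos()-p,bot.current_contact_force().round(1))
bot.release(); bot.sleep(.2); print("released",bot.current_width(),bot.current_contact_force().round(1))
x=R.from_quat(q).as_matrix()[:,0]
g=bot.move_straight(p-110*x,q,vel=80,guard=8); print(g,bot.current_time())
bot.sleep(.2)
F={n:bot.grab_frame(n) for n in("wrist","side","top")}; pickle.dump(F,open("F10.pkl","wb"))
W=cam(F["wrist"]); im=F["wrist"]["image"]
lo=proj(W,rc+Rr.apply([[ -100,0,53],[130,0,40],[0,113,12],[0,-113,12]])).round(); print(lo)
for nm in("side","wrist"):
    C=cam(F[nm]); print(nm,proj(C,rc+Rr.apply([[-75,0,53],[75,0,53],[105,0,53],[124.3,0,30]])).round(1).tolist())
cv2.imwrite("pics/w9.png",crop(F["side"]["image"],300,285,120,90,6.6)); cv2.imwrite("pics/w10.png",im)
```

```text
True 22.68 [-0.7  0.3  0.4] [-1.8 -0.4  7.3] [ 0.09 -0.05 -0.03]
[-0.61150444  0.2633699   0.3890914 ] [-3.   4.1  7.3]
released 85.25559493879676 [-0.  -0.7 -0.5]
False 25.5583
[[320.  60.]
 [320. 332.]
 [438. 185.]
 [201. 185.]]
side [[342.9, 350.2], [370.0, 309.3], [374.8, 302.1], [376.9, 303.3]]
wrist [[319.7, 92.7], [319.6, 276.9], [319.6, 311.8], [319.5, 320.8]]
```

The picture limit is reached, so I'll verify by touch: with the fingers closed, press lightly on the shaft top near each clip and compare heights (61 mm if seated).

Run:
```python
from station import bot
import h
from h import *
h.G=0.0
rc=np.array([383.7,-313.6,0]); Rr=poleR(.238,0); rc=rc+Rr.apply([-3,.25,0])
q=tool(Rr,0).as_quat()
bot.close(); print(bot.current_width())
for x in (-27,33,-27):
    b=rc+Rr.apply([x,0,0])
    (bot.movep if bot.current_ee_pos()[2]>110 else bot.move_straight)(b+[0,0,85],q); bot.sleep(.15)
    g=bot.move_straight(b+[0,0,54],q,vel=25,guard=6); z1=bot.current_ee_pos()[2]; f1=bot.current_contact_force()
    c=np.array(bot.current_ee_pos()); g2=bot.move_straight(c-[0,0,5],q,vel=20,guard=16); bot.sleep(.1)
    print(x,g,z1.round(2),f1.round(1),g2,bot.current_ee_pos().round(2)[2],bot.current_contact_force().round(1),round(bot.current_time(),1))
    bot.move_straight(b+[0,0,88],q,vel=100)
```

```text
0.2573199057711197
-27 True 61.08 [-1.1 -0.2  8.3] True 61.05 [-1.6  0.3  9. ] 28.5
33 True 61.1 [-0.6  1.4  7.3] True 61.1 [-1.1 -0.2  8.3] 30.8
-27 True 61.08 [-1.6  0.4  8.6] True 61.06 [-1.1 -0.7  9.1] 33.2
```

Both ends read 61.1 mm, so the shaft is level and fully home. Retreating, then a numeric check of the sash and surroundings before handing in.

Run:
```python
from station import bot
from h import *
import pickle
p=np.array(bot.current_ee_pos()); bot.move_straight(p+[0,0,120],vel=150); bot.sleep(.5)
n={k:bot.grab_frame(k)["image"] for k in("side","top")}
o8=pickle.load(open("F8.pkl","rb"))["image"]; o=pickle.load(open("F.pkl","rb")); 
def tm(a,b,x,y,w,h,m=6):
    r=cv2.matchTemplate(b[y-m:y+h+m,x-m:x+w+m],a[y:y+h,x:x+w],cv2.TM_CCOEFF_NORMED); _,v,_,l=cv2.minMaxLoc(r); return round(v,3),(l[0]-m,l[1]-m)
print("ring vs unhooked",tm(o8,n["side"],340,193,16,18))
print("sage",tm(o8,n["side"],352,205,25,35),"lotus",tm(o["side"]["image"],n["side"],302,230,16,25),"lotus top",tm(o["top"]["image"],n["top"],298,184,16,14),"plate",tm(o["side"]["image"],n["side"],268,256,52,40),"jar",tm(o["side"]["image"],n["side"],427,258,35,48))
print(bot.current_time(),bot.current_contact_force().round(1)); bot.job_done()
```

```text
ring vs unhooked (0.543, (0, 0))
sage (0.156, (4, -1)) lotus (0.996, (0, 0)) lotus top (0.998, (0, 0)) plate (0.996, (0, 0)) jar (0.995, (0, 0))
35.1417 [-0.6 -0.1  0.5]
the job is handed in; nothing more can be done
```

The job is handed in at about 35 s of the 56 s allowed. The hooked pole drew the sash down onto the sill, was unhooked, and is snapped into the empty middle clips and released.

**Checks that passed**
- **Sash:** the ring stopped moving while the pull rose to about 7.5 N, and its height in the image matches fully down within camera error. It had not moved in the first view after unhooking.
- **Pole:** light presses with closed fingers at both ends gave shaft-top heights of 61.05–61.10 mm, against 61 mm when fully seated. At hand-in the arm was above the rack with no contact force.
- **Surroundings:** the lotus, plate and jar match their starting images with no shift.

**Checks that were weak or did not work**
- **Final sash check:** the ring showed zero shift against the unhooked view, but with only a moderate match score (0.54).
- **Figurine:** its image match was inconclusive (0.16), perhaps because of the arm's changed shadow or occlusion. Nothing went near it other than the sash itself.
- **Brush and snuffer:** I made no check of these after placing the pole.
- **Pole slip:** the pole turned about 5° in the grip at the end of the pull. I corrected for this before clipping it.
- **Final view:** I had used all 12 picture views, so the seated pole was confirmed by touch rather than by eye.

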